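Interleave reference plates on a tilting rest

TASK

Lay the orange separator sheet on the glass plate that is clamped in the sloping rest and let go of it, then stack the loose glass plate on the separator. Each layer must lie flat, tucked under the overhanging lip (an adjustable stop: its setting is not reported, so feel for it) and pushed fully home against both the lip and the two blue side stops. Handle the glass gently, do not shift the lip or change the slope of the rest, and leave the block, the loupe and the cup where they are.

Things in the scene. Friction and masses are not known exactly. Their poses are not given: they have to be found in the camera images.
- rest: Base of a tilting rest on the bench, a grey plate 175 x 116 x 12 mm, fixed. Origin on the bench right below the hinge; its x axis points to the raised end, y to its left, z up. The hinge axis runs along its y axis, 18 mm above the bench.
- slope (a joint): Angle (rad) of the dark sloping board of the rest above level: the board rises from the hinge (the lip end, to the right seen from the robot) towards the other end. Held by stiff hinge friction; drawn between 0.38 and 0.58, it stays where it is under a gentle touch.
- seat (a point): Corner of the clamped first plate (steel frame, glass, 120 x 56 x 8 mm): its top, its lower end and the side stops' face meet here. x points up the slope, y left across it, z square out of the board. The plate covers x 0 to 120, y -56 to 0 mm. The dark board, 92 mm wide, is 8 mm below. The lip's face stands somewhere from x = 0 to 12 mm, square to x: not reported. About 20 N along x shifts it.
- stops (a point): Midway between the two blue side stops, on the plane of their faces, level with their tops; same axes as seat, at (66, 0, 12) mm in the seat frame. The stops are blocks 8 mm thick at y = 0 to 8 mm, x = 8 to 24 and 108 to 122 mm in the seat frame; tops 12 mm above the first plate. The gap between them is open for a finger.
- rail (a point): Where the aluminium lip's leg stands on the board's right edge when set lowest; same axes as seat, at (-6, -69, -8) mm there. The lip is a bar, y = -74 to -2 mm, its face upslope 1 mm above the first plate; its overhang reaches 8 mm up the slope beyond that face, underside 18 mm, top 23 mm (a knob on the leg 31 mm) above the first plate: slide each layer in under it from up the slope.
- separator: Rigid orange separator sheet with non-slip faces (nothing slides down the slope on it by itself), 120 (x) x 56 (y) x 6 mm thick, about 45 g, lying flat on the bench. Origin at the centre of its underside, z up. Fully home on the first plate its origin is 60 mm up the slope from the lip's face, at y -28, z 0 mm in the seat frame, either way round.
- plate: Loose glass plate in a bright aluminium frame, 120 (x) x 56 (y) x 8 mm, about 160 g, lying flat on the bench. Origin at the centre of its underside, z up. Fully home on the separator its origin is 60 mm up the slope from the lip's face, at y -28, z 6 mm in the seat frame, either way round.
- clamp_block: Bystander: small grey block 32 x 26 x 34 mm with a blue square on top, loose on the bench. Origin at the centre of its underside.
- loupe: Bystander: black loupe, 42 mm diameter, 46 mm tall, loose on the bench. Origin at the centre of its underside.
- cup: Bystander: white cup, 68 mm diameter, 60 mm tall, loose on the bench. Origin at the centre of its underside.
Not all that is in view belongs to the job. Of the things like the plate, leave any that is pink; of the rest the smaller one is meant.

How it is judged:
On the way:
1. the separator lies flat on the first plate, home against lip and side stops, and is let go of, before the loose plate goes on ((x of lip_face in the frame of separator between -0.0685 and -0.063 m or x of lip_face in the frame of separator between 0.063 and 0.0685 m) and y of separator in the frame of seat between -0.0305 and -0.025 m and z of separator in the frame of seat between -0.0025 and 0.0025 m and angle between the x axis of separator and the x axis of seat, either way round below 0.06 rad and angle between the z axis of separator and the z axis of seat, either way round below 0.05 rad and linear speed of separator below 0.01 m/s and contact force between the fingers and separator below 0.1 N and distance between plate and seat above 0.15 m), for 0.2 s.
At the end, for the whole second after the job is handed in: The separator lies on the first plate and the loose plate on the separator, both flat within 0.05 rad, square within 0.06 rad, underside within 2.5 mm of its proper height, not more than 2.5 mm away from the lip and from the side stops, at rest and released ((x of lip_face in the frame of separator between -0.0685 and -0.063 m or x of lip_face in the frame of separator between 0.063 and 0.0685 m) and y of separator in the frame of seat between -0.0305 and -0.025 m and z of separator in the frame of seat between -0.0025 and 0.0025 m and angle between the x axis of each of separator, plate and the x axis of seat, either way round below 0.06 rad and angle between the z axis of each of separator, plate and the z axis of seat, either way round below 0.05 rad and linear speed of each of separator, plate below 0.01 m/s and contact force between the fingers and separator below 0.1 N and (x of lip_face in the frame of plate between -0.0685 and -0.063 m or x of lip_face in the frame of plate between 0.063 and 0.0685 m) and y of plate in the frame of seat between -0.0305 and -0.025 m and z of plate in the frame of seat between 0.0035 and 0.0085 m and contact force between the fingers and plate below 0.1 N); the robot touches nothing.
It fails at once if the block, the loupe or the cup is moved by more than 20 mm (distance of any of clamp_block, loupe, cup from where it was at the start of the episode above 0.02 m).
It fails at once if the slope of the rest is changed (seat moved by more than 4 mm) (distance of seat from where it was at the start of the episode above 0.004 m).
It fails at once if the lip is pushed out of its setting by more than 3 mm (distance of lip_face from where it was at the start of the episode above 0.003 m).
It fails at once if the glass plate is pressed or knocked with more than 60 N against the rest or the separator (contact force between plate and rest above 60 N or contact force between plate and separator above 60 N).
It also fails if it takes over 69 s, if anything falls off the work surface, if the arm or the gripper's body presses on something with over 40 N, if the wrist force passes 120 N, or if a joint passes its speed limit or range.

ROBOT

A 7-joint arm with a two-finger parallel gripper is mounted at the origin on the work surface. World frame = base frame: x ahead of the robot, y to its left, z up, the work surface at z = 0. Lengths are in m, angles in rad, forces in N, time in s.
With the tool pointing down it reaches from about 0.4 to 0.85 m from the base axis. Payload 10.4 kg.
Tool frame: the origin (TCP) lies between the finger pads; the fingertips stand manip.tip_extent ahead of it and the grasp point (between the pads) lies 6 mm ahead of it (manip.tip_extent is the distance from the TCP to the fingertips, in m); z points along the fingers, y is the line along which they close (so a half turn about z gives the same grasp; the last joint's range is limited). The gripper opens to 85 mm and grips with 20 to 120 N. Pads are 22 mm wide; open, the fingers measure 114 mm over their backs; the gripper's body (76 mm by 85 mm) begins 54 mm behind the grasp point. The pads swing forward as they close: fully open they stand 13 mm farther back than shut.
Start: joints at [1.193, 0.332, -0.065, 1.46, 0.022, 1.35, -0.088], TCP at [0.217, -0.586, 0.256] pointing down, gripper open.
Joint ranges: [-2.6, 2.6], [-0.5, 2.12], [-1.47, 1.34], [0.16, 2.42], [-1.27, 4.41], [0.06, 2.06], [-2.6, 2.6]. Speed limits (rad/s): [2.22, 2.22, 2.79, 2.79, 3.14, 3.14, 3.14].

INTERFACE

Orientations are given as a unit quaternion [x, y, z, w].
In Python, from workcell import get_obs, optics, workorder, manip gives the robot as it stands.
- The arm moves only by the tool jog_arm, never from a script. Its argument "increments" is a list of rows, each a list of 7 numbers: the shift along the tool's x, y, z in m, then the turn, a rotation vector about the tool's x, y, z in rad, then the opening, from -1 (shut) to 1 (fully open). A call has 1 to 5 rows; each row is the pose to reach, as a shift and turn from the pose commanded when the call began, along the tool's axes at that moment; what a row does not reach only later rows make up. A row lasts 1/12 s, in which the tool goes at most 41.7 mm and 7.16 degrees, less where a joint would pass 70% of its speed; a pose out of reach is approached as far as the arm can. A call with a gripper value outside its range is refused whole. The fingers move at their own pace and stop on an object; "grip_force" is the grip in N (left out, the last holds). Time passes only in rows, so rows that repeat a pose let the fingers close. It gives the time, the measured TCP pose, the force, the opening and the grip force at its end, in the units of the state.
- get_obs(): the state, without advancing time (a new reading comes with each control period).
- optics.camera(name): name is "side" or "top" or "wrist"; returns a dict with "color" (420x560x3 uint8, red, green, blue), "depth" (420x560 float32, m along the optical axis (not along the pixel's ray), 0 where there is no reading), "K" (3x3 intrinsics, pixels), "k1" (the pictures are not rectified: a ray, as slopes to the right and down, at radius r is drawn at 1 + k1 r^2 times it, then the intrinsics apply), "R" (3x3) and "t" (3): a world point X has camera coordinates R X + t. Camera axes: x right, y down, z forward; pixel columns grow to the right and rows downward; lengths in m; the calibration is good to about 2 mm. A picture is of the moment at which its call begins.
- workorder.hand_in(): hands the job in; it is judged then, once.
The state is a dict: "clock": time; "joint_pos": joint angles; "joint_velocities": joint speeds; "tau": joint torques, N m; "position": TCP position; "ee_rot": TCP orientation; "ft_force": force on the tool from outside, world axes, zero at the start; "torque": the same for the moment, N m; "grip_width": opening from 0.0 (shut) to 1.0 (fully open); "grasp_force": force on a finger pad.
Only numpy, scipy, OpenCV 4.12 (cv2) and the standard library are available. Lean on these libraries where they do the work, as an engineer would, in place of code of your own. Each camera call takes 0.05 s, during which the arm holds its last target. There are 200 camera calls.

## Working session

There is one attempt and no reset: what is moved stays moved. The work goes in short steps, Python scripts to look and compute and a tool call to move; the robot and the scene stay as the last step left them, time stands still between calls to the robot, and variables do not carry over. Pictures are saved under pics/ and viewed, at most 10 in all, crops included, and the job is handed in when it is done.

Besides the shell and the picture viewer there is one more tool, called after ">>>" by a JSON object that holds its "method" and its "body". jog_arm: Moves the arm, as the interface text tells. Its arguments: {"type":"object","properties":{"increments":{"type":"array"},"grip_force":{"type":"number"}},"required":["increments"]}

```bash
ls; mkdir -p pics; cat > h.py <<'E'
import numpy as np, cv2
from workcell import get_obs, optics, workorder, manip
def cam(n):
    c=optics.camera(n); return c
def save(c,f): cv2.imwrite('pics/'+f,c['color'][:,:,::-1])
def cloud(c):
    K=c['K'];h,w=c['depth'].shape
    u,v=np.meshgrid(np.arange(w),np.arange(h))
    p=cv2.undistortPoints(np.stack([u,v],-1).reshape(-1,1,2).astype(float),K,np.array([c['k1'],0,0,0.])).reshape(h,w,2)
    d=c['depth']; P=np.dstack([p*d[...,None],d])
    return (P-c['t'])@c['R']
E
python3 - <<'E'
from h import *
a=cam('top');b=cam('side')
np.savez('v0.npz',tc=a['color'],td=a['depth'],tP=cloud(a),sc=b['color'],sP=cloud(b))
for n,c in(('top',a),('side',b)):
    save(c,n+'0.png'); print(n,c['K'].tolist(),c['k1'],c['R'].round(3).tolist(),c['t'],(c['depth']>0).mean())
o=get_obs(); print(o, manip.tip_extent)
E
```

```text
pics
top [[516.4142636352269, 0.0, 285.8416872953381], [0.0, 516.4142636352269, 211.8348471270703], [0.0, 0.0, 1.0]] 0.04156570661649455 [[0.011, -1.0, -0.013], [-0.991, -0.009, -0.133], [0.133, 0.015, -0.991]] [0.06141265 0.48935175 1.35608646] 0.9958843537414966
side [[533.500268579756, 0.0, 276.6741829868424], [0.0, 533.500268579756, 202.72581453506427], [0.0, 0.0, 1.0]] -0.026169298217577033 [[-0.79, -0.613, -0.022], [-0.342, 0.47, -0.814], [0.509, -0.635, -0.58]] [0.4253848  0.17770484 1.20858269] 0.995922619047619
{'clock': 0.1, 'joint_pos': array([ 1.19337339,  0.33278971, -0.06469419,  1.4608017 ,  0.02157193,
        1.34991175, -0.08849169]), 'joint_velocities': array([ 1.64339193e-03, -3.06645910e-03, -1.06199050e-05, -3.24593917e-03,
       -7.43985566e-04,  9.27596496e-04, -9.46585619e-04]), 'tau': array([ 1.99220049e-03, -6.26747561e+01,  4.92801075e-02, -3.92431390e+01,
        1.61810144e-02,  6.93409616e-03, -6.98457688e-05]), 'position': array([ 0.21704551, -0.58579849,  0.25563386]), 'ee_rot': array([ 9.84302341e-01,  1.76489467e-01, -1.21312837e-04, -5.96114386e-04]), 'ft_force': array([-0.65075991,  1.04364849, -0.45474589]), 'torque': array([ 0.00791387,  0.03305135, -0.00201827]), 'grasp_force': 0.0, 'grip_width': 0.9981146167733033} 0.025
```

View pics/top0.png

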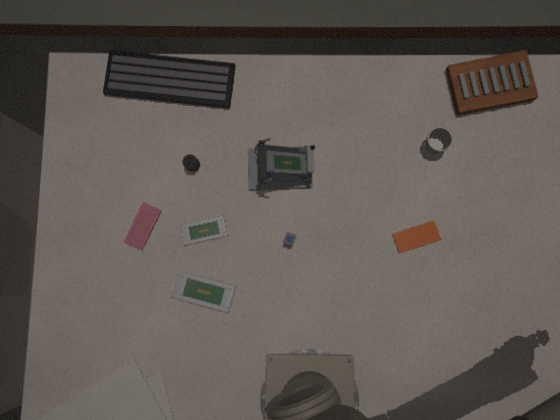

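View pics/side0.png

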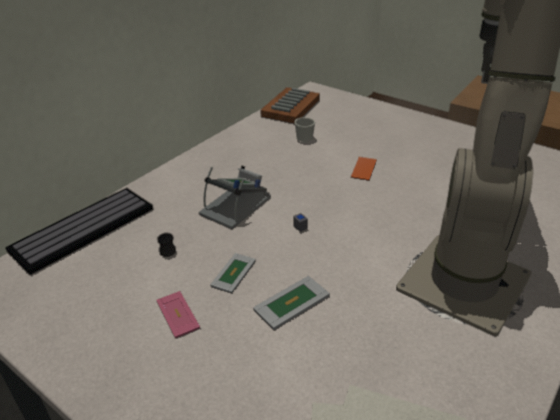

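The two pictures show the scene. In the top view the orange sheet is at (416,237), the rest at (285,165), the block at (289,240), the loupe at (191,163) and the cup at (437,142). There are three plate candidates: pink at (143,226), which is excluded; a large aluminium one at (204,292); and a smaller aluminium one at (204,230). The smaller non-pink one at (204,230) fits the description. I'll confirm it in an enlarged crop and measure.

```bash
python3 - <<'E'
from h import *
z=np.load('v0.npz');C=z['tc'];P=z['tP'];
crop=lambda x0,y0,w,h,s:cv2.resize(C[y0:y0+h,x0:x0+w,::-1],None,fx=s,fy=s,interpolation=cv2.INTER_CUBIC)
A=crop(120,190,125,125,4);B=crop(240,130,83,125//2*2-62+0,4) if 0 else cv2.resize(C[130:200,240:325,::-1],(300,247),interpolation=cv2.INTER_CUBIC)
out=np.zeros((500,800,3),np.uint8);out[:500,:500]=A;out[:247,500:]=B
out=np.clip(out*1.6,0,255).astype(np.uint8);cv2.imwrite('pics/crop.png',out)
hsv=cv2.cvtColor(C,cv2.COLOR_RGB2HSV);H,S,V=cv2.split(hsv)
print('bench z',np.median(P[200:220,320:380,2]))
def rect(m,name):
    n,l,st,ce=cv2.connectedComponentsWithStats(m.astype(np.uint8))
    for i in range(1,n):
        if st[i,4]>60:
            q=P[l==i];r=cv2.minAreaRect((q[:,:2]*1000).astype(np.float32));print(name,ce[i].round(),st[i,4],r,'zmed',np.median(q[:,2]).round(4))
rect((H<14)&(S>180)&(V>80),'orange')
rect((P[...,2]>0.004)&(P[...,2]<0.1)&(np.arange(560)[None]<250)&(np.arange(420)[:,None]>130)&(np.arange(420)[:,None]<330),'raised')
rect((H>100)&(H<130)&(S>90)&(V>40),'blue')
rect((H>60)&(H<90)&(S>90),'green')
E
```

```text
bench z -0.00040115016872169674
raised [249. 166.] 70 ((609.3667602539062, 172.5841522216797), (114.2331771850586, 6.3445725440979), 1.7311533689498901) zmed 0.0112
raised [190. 162.] 232 ((628.1443481445312, 331.52056884765625), (52.96487045288086, 40.64279556274414), 24.30974006652832) zmed 0.0438
raised [142. 226.] 786 ((450.0522155761719, 459.7469787597656), (63.828006744384766, 123.55988311767578), 67.84576416015625) zmed 0.0077
raised [204. 230.] 764 ((441.5048828125, 291.07232666015625), (63.66967010498047, 121.7894515991211), 10.686023712158203) zmed 0.0076
raised [203. 291.] 1588 ((274.43621826171875, 283.9790954589844), (165.56764221191406, 84.02400207519531), 74.25682830810547) zmed 0.0095
```

View pics/crop.png

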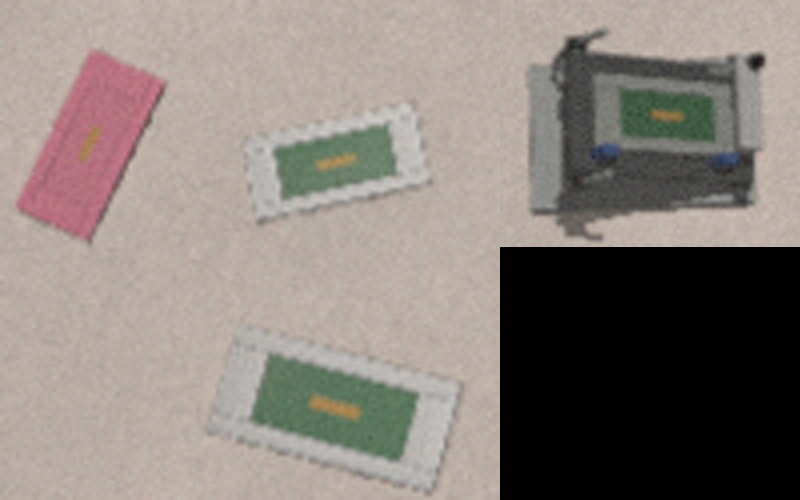

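The enlarged crop confirms it: the smaller aluminium plate (top picture (204,230), measured 122 x 60 mm) is the one meant, the pink one and the large one (about 160 mm) are not. In the rest crop, the blue stops face the robot and the lip is at the right.

```bash
python3 - <<'E'
from h import *
z=np.load('v0.npz');C=z['tc'];P=z['tP']
hsv=cv2.cvtColor(C,cv2.COLOR_RGB2HSV);H,S,V=cv2.split(hsv)
print(hsv[237,416],hsv[230,195],hsv[176,307],hsv[240,289],hsv[163,280])
def rect(m,name,k=30):
    n,l,st,ce=cv2.connectedComponentsWithStats(m.astype(np.uint8))
    for i in range(1,n):
        if st[i,4]>k:
            q=P[l==i];r=cv2.minAreaRect((q[:,:2]*1000).astype(np.float32));print(name,ce[i].round(),st[i,4],np.round(r[0],1),np.round(r[1],1),round(r[2],1),'mean',(q.mean(0)*1000).round(1))
yy,xx=np.mgrid[:420,:560]
rect((H<16)&(S>130)&(xx>380)&(xx<450)&(yy>210)&(yy<260),'orange')
rect((H>105)&(H<130)&(S>80)&(yy>130)&(yy<260)&(xx>240)&(xx<330),'blue',3)
g=(H>55)&(H<95)&(S>70)&(yy>130)&(yy<200)&(xx>240)&(xx<330); rect(g,'green')
q=P[g];c=q.mean(0);u,s,vt=np.linalg.svd(q-c);n=vt[2]*np.sign(vt[2,2]);print('normal',n,'slope',np.arccos(n[2]),'res',s[2]/len(q)**.5)
p=P[196:262,385:448];
E
```

```text
[ 11 167 122] [56 57 76] [113  51  40] [111 133 102] [60 72 57]
orange [416. 237.] 866 [ 379.5 -147.6] [ 53.7 415.7] 19.1 mean [ 427.4 -285.2   15. ]
blue [269. 172.] 19 [581.5 110.1] [ 6.6 16.3] 6.0 mean [581.1 109.5 107. ]
blue [304. 175.] 15 [584.9  18.6] [ 5.1 11.6] 7.3 mean [585.1  18.9  56.8]
blue [289. 238.] 32 [417.   57.2] [14.3 14.6] 74.6 mean [416.8  57.3  34.6]
green [287. 162.] 180 [468.6  62.9] [329.5  63.5] 0.5 mean [615.6  64.3  76.6]
normal [ 0.9675726  -0.10963253  0.22756094] slope 1.3412241543585914 res 0.009026223829954319
```

```bash
cat >> h.py <<'E'
def inl(q,k=0.003):
    c,n=None,None; best=0; rng=np.random.default_rng(0)
    for _ in range(300):
        a=q[rng.choice(len(q),3,False)];m=np.cross(a[1]-a[0],a[2]-a[0]);L=np.linalg.norm(m)
        if L<1e-9: continue
        s=abs((q-a[0])@(m/L))<k
        if s.sum()>best: best=s.sum();B=s
    c=q[B].mean(0);n=np.linalg.svd(q[B]-c)[2][2];return B,c,n*np.sign(n[2])
E
python3 - <<'E'
from h import *
z=np.load('v0.npz');C=z['tc'];P=z['tP']
hsv=cv2.cvtColor(C,cv2.COLOR_RGB2HSV);H,S,V=cv2.split(hsv)
yy,xx=np.mgrid[:420,:560]
q=P[(H<16)&(S>130)&(xx>380)&(xx<450)&(yy>210)&(yy<260)];q=q[abs(q[:,2]-.006)<.006]
print('orange',cv2.minAreaRect((q[:,:2]*1000).astype(np.float32)),q.mean(0))
g=(H>55)&(H<95)&(S>70)&(yy>130)&(yy<200)&(xx>240)&(xx<330);q=P[g]
B,c,n=inl(q);q=q[B];print(len(B),B.sum(),c,n,'slope',np.arccos(n[2]))
print(cv2.minAreaRect((q[:,:2]*1000).astype(np.float32)))
R=lambda y:None
x=np.array([np.cos(np.radians(92.5)),np.sin(np.radians(92.5)),0]);x=x-n*(x@n);x/=np.linalg.norm(x);y=np.cross(n,x)
d=(q-c)@np.c_[x,y];print(np.ptp(d,0),(d.max(0)+d.min(0))/2)
o=c-x*.06+y*.028;print('seat from green',o)
for s in ([.5811,.1095,.107],[.5851,.0189,.0568]): print((np.array(s)-o)@np.c_[x,y,n])
E
```

```text
orange ((427.9676513671875, -287.83013916015625), (53.663673400878906, 119.02507019042969), 19.12002182006836) [ 0.42836488 -0.2879614   0.0055223 ]
181 141 [0.61727858 0.06459168 0.06899146] [ 0.05325889 -0.47692664  0.87732803] slope 0.5005306559412872
((617.1922607421875, 63.88029098510742), (31.187490463256836, 64.3804702758789), 3.077747106552124)
[0.07399248 0.03246824] [-0.00107232  0.00030096]
seat from green [0.59056261 0.01069947 0.04131679]
[0.1183559  0.0075649  0.01000115]
[0.01471991 0.00566773 0.00938187]
```

```bash
cat >> h.py <<'E'
from scipy.spatial.transform import Rotation as Ro
def plan(p,Rt,k=None,start=None):
    o=get_obs(); p0,R0=(o['position'],Ro.from_quat(o['ee_rot'])) if start is None else start
    p=np.array(p); rv=(R0.inv()*Rt).as_rotvec(); d=p-p0
    N=k or int(max(np.ceil(np.linalg.norm(d)/.195),np.ceil(np.degrees(np.linalg.norm(rv))/34)))
    print('rows needed',np.linalg.norm(d)/.0417,np.degrees(np.linalg.norm(rv))/7.16)
    for i in range(N):
        Ri=R0*Ro.from_rotvec(rv*i/N); print(np.r_[Ri.inv().apply(d/N),rv/N].round(4).tolist())
    return p,Rt
def down(yaw):
    x=np.array([np.cos(yaw),np.sin(yaw),0]);z=np.array([0,0,-1.]);return Ro.from_matrix(np.c_[x,np.cross(z,x),z])
def slope(x,n): # tool x = up slope
    return Ro.from_matrix(np.c_[x,np.cross(-n,x),-n])
def st():
    o=get_obs();R=Ro.from_quat(o['ee_rot']);print('t',o['clock'],'p',o['position'].round(4),'yaw',np.degrees(np.arctan2(*R.as_matrix()[[1,0],0])).round(2),'F',o['ft_force'].round(2),'w',round(o['grip_width'],3),'gf',o['grasp_force'],'q',o['joint_pos'].round(2))
E
python3 - <<'E'
from h import *
print(manip.tip_extent,[a for a in dir(manip) if a[0]!='_'])
s=plan([.428,-.288,.10],down(np.radians(109.1)))
E
```

```text
0.025 ['MotionError', 'tip_extent']
rows needed 9.514300027973402 12.397950114720466
[0.1004, -0.0686, 0.052, -0.0003, -0.0003, -0.5164]
[0.1212, -0.0101, 0.0519, -0.0003, -0.0003, -0.5164]
[0.1104, 0.0511, 0.0519, -0.0003, -0.0003, -0.5164]
```

>>> {"method": "jog_arm", "body": {"increments": [[0.02,-0.0137,0.0104,0,0,-0.1033,1],[0.04,-0.0274,0.0208,0,0,-0.2066,1],[0.06,-0.041,0.031,0,0,-0.31,1],[0.08,-0.055,0.042,0,0,-0.413,1],[0.1004,-0.0686,0.052,0,0,-0.5164,1]], "grip_force": 30}}

```text
clock: 0.52
position: [0.2877, -0.4856, 0.2034]
ee_rot: [0.906, 0.424, -0.0, -0.0]
ft_force: [0.6, 0.3, -0.1]
grip_width: 0.997
grasp_force: 0.0
```

>>> {"method": "jog_arm", "body": {"increments": [[0.0242,-0.002,0.0104,0,0,-0.1033,1],[0.0484,-0.004,0.0208,0,0,-0.2066,1],[0.0726,-0.006,0.031,0,0,-0.31,1],[0.097,-0.008,0.042,0,0,-0.413,1],[0.1212,-0.01,0.052,0,0,-0.5164,1]]}}

```text
clock: 0.93
position: [0.3582, -0.3864, 0.1515]
ee_rot: [0.767, 0.641, -0.0, -0.0]
ft_force: [1.0, -0.4, -0.3]
grip_width: 1.003
grasp_force: 0.0
```

>>> {"method": "jog_arm", "body": {"increments": [[0.022,0.0102,0.0104,0,0,-0.1033,1],[0.044,0.0204,0.0208,0,0,-0.2066,1],[0.0662,0.0307,0.031,0,0,-0.31,1],[0.0883,0.041,0.042,0,0,-0.413,1],[0.1104,0.0511,0.052,0,0,-0.5164,1]]}}

```text
clock: 1.35
position: [0.4285, -0.2873, 0.0996]
ee_rot: [0.578, 0.816, -0.0, -0.0]
ft_force: [-0.3, -0.7, -0.6]
grip_width: 1.003
grasp_force: 0.0
```

```bash
python3 - <<'E'
from h import *
st(); c=cam('wrist');save(c,'w1.png');P=cloud(c);C=c['color'];hsv=cv2.cvtColor(C,cv2.COLOR_RGB2HSV);H,S,V=cv2.split(hsv)
q=P[(H<16)&(S>130)];q=q[(abs(q[:,2]-.006)<.006)];print(len(q),cv2.minAreaRect((q[:,:2]*1000).astype(np.float32)),np.median(q,0));st()
plan([.428,-.288,.03],down(np.radians(109.1)))
E
```

```text
t 1.35 p [ 0.4285 -0.2873  0.0996] yaw 109.38 F [-0.33 -0.7  -0.64] w 1.003 gf 0.0 q [ 0.92  0.28 -0.47  1.9   0.15  0.99  0.72]
14673 ((428.5388488769531, -289.04949951171875), (56.633811950683594, 120.79850769042969), 19.076427459716797) [ 0.42716561 -0.28228592  0.0054259 ]
t 1.4 p [ 0.4307 -0.2821  0.098 ] yaw 110.14 F [ 1.67  5.33 -1.34] w 1.003 gf 0.0 q [ 0.92  0.29 -0.48  1.9   0.15  0.99  0.72]
rows needed 1.6370145093085624 0.14742596692564625
[-0.0048, -0.0047, 0.0679, 0.0006, -0.0035, 0.0181]
```

>>> {"method": "jog_arm", "body": {"increments": [[0,0,0.02,0,0,0,0.5],[0,0,0.045,0,0,0,0.5],[0,0,0.065,0,0,0,0.5],[0,0,0.07,0,0,0,0.5],[0,0,0.07,0,0,0,0.5]]}}

```text
clock: 1.82
position: [0.4271, -0.2879, 0.029]
ee_rot: [0.58, 0.814, 0.0, -0.002]
ft_force: [-0.3, 0.3, 0.8]
grip_width: 0.751
grasp_force: 0.0
```

>>> {"method": "jog_arm", "body": {"increments": [[0,0,0.001,0,0,0,0.5],[0,0,0.002,0,0,0,0.5],[0,0,0.003,0,0,0,0.5],[0,0,0.003,0,0,0,0.5]]}}

```text
clock: 2.15
position: [0.4286, -0.2888, 0.0281]
ee_rot: [0.58, 0.815, -0.0, 0.001]
ft_force: [0.1, 0.1, 0.1]
grip_width: 0.752
grasp_force: 0.0
```

```bash
python3 - <<'E'
from h import *
st()
E
```

```text
t 2.15 p [ 0.4286 -0.2888  0.0281] yaw 109.08 F [0.11 0.11 0.15] w 0.752 gf 0.0 q [ 0.89  0.39 -0.44  1.94  0.22  0.85  0.67]
```

>>> {"method": "jog_arm", "body": {"increments": [[0,0,0.001,0,0,0,0.5],[0,0,0.002,0,0,0,0.5],[0,0,0.003,0,0,0,0.5],[0,0,0.004,0,0,0,0.5],[0,0,0.004,0,0,0,0.5]]}}

```text
clock: 2.57
position: [0.4281, -0.2884, 0.0231]
ee_rot: [0.58, 0.815, -0.0, -0.0]
ft_force: [0.2, -0.9, -0.2]
grip_width: 0.749
grasp_force: 0.0
```

>>> {"method": "jog_arm", "body": {"increments": [[0,0,0.001,0,0,0,0.5],[0,0,0.002,0,0,0,0.5],[0,0,0.003,0,0,0,0.5],[0,0,0.003,0,0,0,0.5]]}}

```text
clock: 2.9
position: [0.4281, -0.2884, 0.0201]
ee_rot: [0.58, 0.815, -0.0, -0.0]
ft_force: [0.3, 1.1, 0.4]
grip_width: 0.746
grasp_force: 0.0
```

>>> {"method": "jog_arm", "body": {"increments": [[0,0,0.001,0,0,0,0.5],[0,0,0.002,0,0,0,0.5],[0,0,0.002,0,0,0,0.5]]}}

```text
clock: 3.15
position: [0.4283, -0.2885, 0.019]
ee_rot: [0.58, 0.815, -0.0, 0.0]
ft_force: [-3.6, 2.7, 11.2]
grip_width: 0.753
grasp_force: 5.6
```

>>> {"method": "jog_arm", "body": {"increments": [[0,0,-0.0035,0,0,0,0.5],[0,0,-0.0035,0,0,0,0.0],[0,0,-0.0035,0,0,0,-0.2],[0,0,-0.0035,0,0,0,-0.3],[0,0,-0.0035,0,0,0,-0.3]], "grip_force": 30}}

```text
clock: 3.57
position: [0.4285, -0.2886, 0.0227]
ee_rot: [0.58, 0.815, -0.0, 0.0]
ft_force: [-3.4, 2.7, 12.2]
grip_width: 0.644
grasp_force: 29.6
```

```bash
python3 - <<'E'
from h import *
st()
E
```

```text
t 3.5667 p [ 0.4285 -0.2886  0.0227] yaw 109.09 F [-3.43  2.75 12.18] w 0.644 gf 29.56804186105728 q [ 0.89  0.4  -0.44  1.95  0.23  0.84  0.66]
```

```bash
cat >> h.py <<'E'
def frame(o,yaw,sl):
    x=np.array([np.cos(yaw)*np.cos(sl),np.sin(yaw)*np.cos(sl),np.sin(sl)]);y=np.array([-np.sin(yaw),np.cos(yaw),0]);return np.array(o),np.c_[x,y,np.cross(x,y)]
def tcp(F,xyz,off): # tcp for underside centre xyz(mm) in seat frame
    o,M=F;return o+M@(np.array(xyz)/1000)+M[:,2]*off
F0=frame([.5906,.0107,.0413],np.radians(92.5),.502)
E
python3 - <<'E'
from h import *
st();o=get_obs()
p1=o['position']+[0,0,.13]
s=plan(p1,Ro.from_quat(o['ee_rot']))
R=slope(F0[1][:,0],F0[1][:,2])
s=plan(tcp(F0,[95,-33,35],.0227),R,start=s);print(s[0])
E
```

```text
t 3.5667 p [ 0.4285 -0.2886  0.0227] yaw 109.09 F [-3.43  2.75 12.18] w 0.644 gf 29.56804186105728 q [ 0.89  0.4  -0.44  1.95  0.23  0.84  0.66]
rows needed 3.117505995203837 0.0
[-0.0001, 0.0, -0.13, 0.0, 0.0, 0.0]
rows needed 9.71851874432502 4.630226026225303
[0.0912, 0.0995, 0.005, -0.0241, 0.1664, 0.0945]
[0.0979, 0.0902, 0.023, -0.0241, 0.1664, 0.0945]
[0.1005, 0.08, 0.0417, -0.0241, 0.1664, 0.0945]
[0.62114706 0.06760162 0.13759316]
```

>>> {"method": "jog_arm", "body": {"increments": [[0,0,-0.01,0,0,0,-0.3],[0,0,-0.04,0,0,0,-0.3],[0,0,-0.08,0,0,0,-0.3],[0,0,-0.12,0,0,0,-0.3],[0,0,-0.13,0,0,0,-0.3]], "grip_force": 40}}

```text
clock: 3.98
position: [0.4306, -0.2895, 0.1582]
ee_rot: [0.58, 0.815, -0.0, 0.004]
ft_force: [0.3, -1.3, 0.8]
grip_width: 0.635
grasp_force: 42.5
```

>>> {"method": "jog_arm", "body": {"increments": [[0.015,0.016,0.0,-0.003,0.02,0.011,-0.3],[0.036,0.04,0.002,-0.01,0.066,0.038,-0.3],[0.056,0.06,0.003,-0.015,0.1,0.057,-0.3],[0.075,0.082,0.004,-0.02,0.135,0.077,-0.3],[0.0912,0.0995,0.005,-0.0241,0.1664,0.0945,-0.3]]}}

```text
clock: 4.4
position: [0.4933, -0.1678, 0.1472]
ee_rot: [0.616, 0.783, 0.059, -0.061]
ft_force: [0.4, -0.3, -0.6]
grip_width: 0.636
grasp_force: 42.5
```

>>> {"method": "jog_arm", "body": {"increments": [[0.0196,0.018,0.0046,-0.005,0.033,0.019,-0.3],[0.039,0.036,0.009,-0.01,0.066,0.038,-0.3],[0.059,0.054,0.014,-0.015,0.1,0.057,-0.3],[0.078,0.072,0.018,-0.02,0.133,0.076,-0.3],[0.0979,0.0902,0.023,-0.0241,0.1664,0.0945,-0.3]]}}

```text
clock: 4.82
position: [0.5572, -0.0501, 0.1422]
ee_rot: [0.646, 0.745, 0.116, -0.121]
ft_force: [-0.1, -0.6, -0.6]
grip_width: 0.633
grasp_force: 42.5
```

>>> {"method": "jog_arm", "body": {"increments": [[0.025,0.02,0.0105,-0.006,0.042,0.024,-0.3],[0.05,0.04,0.021,-0.012,0.083,0.047,-0.3],[0.075,0.06,0.031,-0.018,0.125,0.071,-0.3],[0.092,0.073,0.038,-0.022,0.153,0.087,-0.3],[0.1005,0.08,0.0417,-0.0241,0.1664,0.0945,-0.3]]}}

```text
clock: 5.23
position: [0.6211, 0.0707, 0.1368]
ee_rot: [0.669, 0.7, 0.172, -0.181]
ft_force: [-0.5, 0.3, -0.6]
grip_width: 0.636
grasp_force: 42.5
```

```bash
python3 - <<'E'
from h import *
b=cam('side');a=cam('wrist');st()
w=a['color'];s=cv2.resize(b['color'][140:240,180:300],(480,400))
im=np.zeros((420,800,3),np.uint8);im[:315,:420]=cv2.resize(w,(420,315));im[:317,420:]=cv2.resize(s,(380,317));im=np.clip(im*1.7,0,255).astype(np.uint8)
cv2.imwrite('pics/a1.png',im[:,:,::-1])
np.savez('v1.npz',wc=w,wP=cloud(a),sc=b['color'],sP=cloud(b))
E
```

```text
t 5.3333 p [0.6207 0.0691 0.1366] yaw 92.61 F [-0.27 -0.47 -0.31] w 0.636 gf 42.52173185348511 q [ 0.55  0.57 -0.65  1.58 -0.2   1.11  0.11]
```

View pics/a1.png

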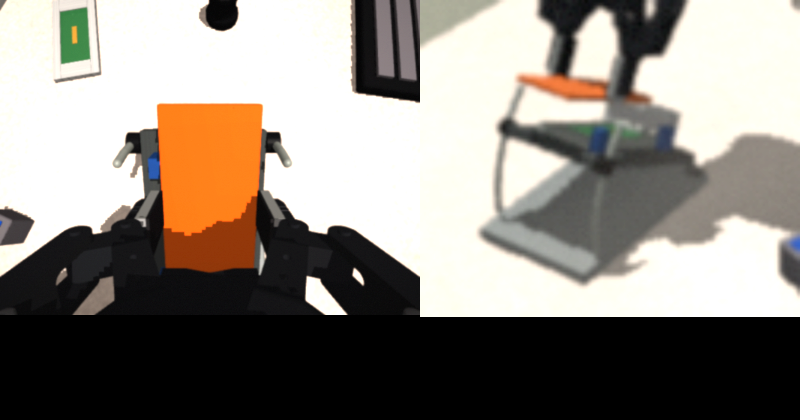

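The wrist picture shows the sheet held square, spanning (158,103) to (262,270). A blue stop shows to its left at (153,167). The side view has the sheet hovering parallel over the board. Next I feel for the plate surface.

>>> {"method": "jog_arm", "body": {"increments": [[0,0,0.012,0,0,0,-0.3],[0,0,0.022,0,0,0,-0.3],[0,0,0.027,0,0,0,-0.3],[0,0,0.028,0,0,0,-0.3],[0,0,0.028,0,0,0,-0.3]]}}

```text
clock: 5.75
position: [0.6197, 0.081, 0.1118]
ee_rot: [0.67, 0.7, 0.171, -0.18]
ft_force: [0.9, -0.4, 0.3]
grip_width: 0.633
grasp_force: 42.5
```

>>> {"method": "jog_arm", "body": {"increments": [[0,0,0.001,0,0,0,-0.3],[0,0,0.002,0,0,0,-0.3],[0,0,0.003,0,0,0,-0.3],[0,0,0.003,0,0,0,-0.3]]}}

```text
clock: 6.08
position: [0.6201, 0.0826, 0.1097]
ee_rot: [0.67, 0.7, 0.172, -0.18]
ft_force: [-0.7, 0.5, -0.0]
grip_width: 0.635
grasp_force: 42.5
```

```bash
cat >> h.py <<'E'
def sf():
    o=get_obs();print('t',round(o['clock'],2),'seat xyz(TCP)',((o['position']-F0[0])@F0[1]*1000).round(2),'F seat',(o['ft_force']@F0[1]).round(2),'M',(o['torque']@F0[1]).round(2),'rot err',(Ro.from_matrix(F0[1])*Ro.from_rotvec([np.pi,0,0])).inv().__mul__(Ro.from_quat(o['ee_rot'])).as_rotvec().round(4),'w',round(o['grip_width'],3),round(o['grasp_force'],1))
E
python3 -c "
from h import *
sf()"
```

```text
t 6.08 seat xyz(TCP) [ 94.77 -32.66  26.02] F seat [ 0.48  0.68 -0.29] M [0.03 0.58 0.04] rot err [0.0003 0.0005 0.0001] w 0.635 42.5
```

>>> {"method": "jog_arm", "body": {"increments": [[0,0,0.001,0,0,0,-0.3],[0,0,0.002,0,0,0,-0.3],[0,0,0.003,0,0,0,-0.3],[0,0,0.003,0,0,0,-0.3]]}}

```text
clock: 6.42
position: [0.6203, 0.0836, 0.1081]
ee_rot: [0.67, 0.7, 0.172, -0.18]
ft_force: [-4.9, -4.3, 10.3]
grip_width: 0.634
grasp_force: 43.7
```

```bash
python3 -c "
from h import *
sf()"
```

```text
t 6.42 seat xyz(TCP) [ 94.81 -32.82  24.12] F seat [ 1.39  5.13 11.01] M [1.23 0.35 0.01] rot err [0.0001 0.0002 0.0002] w 0.634 43.7
```

>>> {"method": "jog_arm", "body": {"increments": [[0,0,-0.003,0,0,0,-0.3],[0,0,-0.0045,0,0,0,-0.3],[-0.01,0,-0.0045,0,0,0,-0.3],[-0.016,0,-0.0045,0,0,0,-0.3],[-0.016,0,-0.0045,0,0,0,-0.3]]}}

```text
clock: 6.83
position: [0.6206, 0.0655, 0.1017]
ee_rot: [0.671, 0.699, 0.171, -0.18]
ft_force: [-0.5, 0.1, -0.2]
grip_width: 0.638
grasp_force: 42.5
```

```bash
python3 - <<'E'
from h import *
sf()
for f,k in(('v0.npz','tP'),('v0.npz','sP'),('v1.npz','sP')):
    P=np.load(f)[k].reshape(-1,3); q=(P-F0[0])@F0[1]*1000
    s=q[(q[:,2]>19)&(q[:,2]<27)&(q[:,1]>-66)&(q[:,1]<-6)&(q[:,0]>-20)&(q[:,0]<30)]
    print(f,k,len(s),np.percentile(s,[2,10,50,90,98],axis=0).round(1)[:,[0,2]].tolist())
P=np.load('v1.npz')['wP'].reshape(-1,3); q=(P-F0[0])@F0[1]*1000
s=q[(q[:,0]>60)&(q[:,0]<118)&(abs(q[:,2]+8)<6)&(q[:,1]>-80)&(q[:,1]<20)];print(len(s))
B,c,n=inl(s,1.5);print(B.sum(),c,n)
E
```

```text
t 6.83 seat xyz(TCP) [ 75.92 -32.32  27.28] F seat [-0.03  0.52 -0.27] M [0.01 0.57 0.  ] rot err [ 0.0007 -0.0003  0.003 ] w 0.638 42.5
v0.npz tP 142 [[-8.0, 20.1], [-5.4, 21.4], [3.4, 23.7], [11.9, 26.2], [13.3, 26.8]]
v0.npz sP 58 [[-9.7, 19.3], [-2.9, 20.2], [9.8, 23.6], [14.6, 24.6], [16.2, 26.0]]
v1.npz sP 29 [[-7.7, 19.7], [-1.5, 20.2], [10.1, 22.9], [17.9, 25.0], [21.5, 25.3]]
1031
1014 [101.41632335 -13.39743875  -7.44982766] [ 0.01431557 -0.00295625  0.99989316]
```

>>> {"method": "jog_arm", "body": {"increments": [[-0.0025,0,0,0,0,0,-0.3],[-0.005,0,0,0,0,0,-0.3],[-0.007,0,0,0,0,0,-0.3],[-0.007,0,0,0,0,0,-0.3]]}}

```text
clock: 7.17
position: [0.621, 0.0614, 0.0996]
ee_rot: [0.67, 0.7, 0.172, -0.18]
ft_force: [-0.4, -0.4, 0.3]
grip_width: 0.638
grasp_force: 42.5
```

```bash
python3 -c "
from h import *
sf()"
```

```text
t 7.17 seat xyz(TCP) [ 71.29 -32.57  27.4 ] F seat [-0.18  0.43  0.49] M [0.03 0.59 0.  ] rot err [0.0005 0.0005 0.0006] w 0.638 42.5
```

>>> {"method": "jog_arm", "body": {"increments": [[-0.001,0,0,0,0,0,-0.3],[-0.002,0,0,0,0,0,-0.3],[-0.002,0,0,0,0,0,-0.3]]}}

```text
clock: 7.42
position: [0.6211, 0.0599, 0.0989]
ee_rot: [0.67, 0.7, 0.172, -0.18]
ft_force: [-0.5, -0.3, -0.2]
grip_width: 0.633
grasp_force: 42.5
```

```bash
python3 -c "
from h import *
sf()"
```

```text
t 7.42 seat xyz(TCP) [ 69.67 -32.63  27.49] F seat [-0.28  0.49 -0.02] M [-0.01  0.56  0.04] rot err [0.0004 0.0005 0.0002] w 0.633 42.5
```

>>> {"method": "jog_arm", "body": {"increments": [[-0.001,0,0,0,0,0,-0.3],[-0.002,0,0,0,0,0,-0.3],[-0.002,0,0,0,0,0,-0.3]]}}

```text
clock: 7.67
position: [0.6212, 0.058, 0.0979]
ee_rot: [0.67, 0.7, 0.172, -0.18]
ft_force: [-0.5, -0.2, -0.6]
grip_width: 0.636
grasp_force: 42.5
```

```bash
python3 -c "
from h import *
sf()"
```

```text
t 7.67 seat xyz(TCP) [ 67.52 -32.62  27.5 ] F seat [-0.43  0.54 -0.43] M [-0.    0.52  0.01] rot err [0.0004 0.0005 0.0004] w 0.636 42.5
```

>>> {"method": "jog_arm", "body": {"increments": [[-0.001,0,0,0,0,0,-0.3],[-0.002,0,0,0,0,0,-0.3],[-0.002,0,0,0,0,0,-0.3]]}}

```text
clock: 7.92
position: [0.6213, 0.0563, 0.0969]
ee_rot: [0.67, 0.7, 0.172, -0.18]
ft_force: [-0.1, -0.3, -0.1]
grip_width: 0.63
grasp_force: 42.5
```

```bash
python3 -c "
from h import *
sf()"
```

```text
t 7.92 seat xyz(TCP) [ 65.49 -32.62  27.49] F seat [-0.31  0.12  0.07] M [-0.03  0.58  0.02] rot err [0.0004 0.0005 0.0004] w 0.63 42.5
```

>>> {"method": "jog_arm", "body": {"increments": [[-0.001,0,0,0,0,0,-0.3],[-0.002,0,0,0,0,0,-0.3],[-0.002,0,0,0,0,0,-0.3]]}}

```text
clock: 8.17
position: [0.6213, 0.0545, 0.096]
ee_rot: [0.67, 0.7, 0.172, -0.18]
ft_force: [0.5, 0.2, -1.4]
grip_width: 0.633
grasp_force: 42.5
```

```bash
python3 -c "
from h import *
sf()"
```

```text
t 8.17 seat xyz(TCP) [ 63.52 -32.63  27.49] F seat [-0.54 -0.54 -1.33] M [ 0.03  0.55 -0.03] rot err [0.0004 0.0005 0.0004] w 0.633 42.5
```

>>> {"method": "jog_arm", "body": {"increments": [[-0.001,0,0,0,0,0,-0.3],[-0.002,0,0,0,0,0,-0.3],[-0.002,0,0,0,0,0,-0.3]]}}

```text
clock: 8.42
position: [0.6213, 0.0542, 0.0956]
ee_rot: [0.669, 0.7, 0.172, -0.18]
ft_force: [-1.5, 4.7, 2.8]
grip_width: 0.637
grasp_force: 42.6
```

```bash
python3 -c "
from h import *
sf()"
```

```text
t 8.42 seat xyz(TCP) [ 63.06 -32.57  27.27] F seat [5.47 1.29 0.18] M [ 0.14 -0.54  0.07] rot err [ 0.0009  0.002  -0.0009] w 0.637 42.6
```

>>> {"method": "jog_arm", "body": {"increments": [[0.001,-0.001,0,0,0,0,-0.3],[0.001,-0.002,0,0,0,0,-0.3],[0.001,-0.003,0,0,0,0,-0.3],[0.001,-0.004,0,0,0,0,-0.3],[0.001,-0.004,0,0,0,0,-0.3]]}}

```text
clock: 8.83
position: [0.6175, 0.0539, 0.0959]
ee_rot: [0.67, 0.7, 0.172, -0.18]
ft_force: [2.5, 3.4, 2.1]
grip_width: 0.637
grasp_force: 42.5
```

```bash
python3 -c "
from h import *
sf()"
```

```text
t 8.83 seat xyz(TCP) [ 63.08 -28.79  27.64] F seat [ 3.87 -2.67  0.29] M [-0.49 -0.4   0.19] rot err [-0.0003  0.0008 -0.0002] w 0.637 42.5
```

>>> {"method": "jog_arm", "body": {"increments": [[0,-0.001,0,0,0,0,-0.3],[0,-0.002,0,0,0,0,-0.3],[0,-0.002,0,0,0,0,-0.3]]}}

```text
clock: 9.08
position: [0.6172, 0.0536, 0.0964]
ee_rot: [0.67, 0.7, 0.173, -0.178]
ft_force: [10.0, 4.4, -0.8]
grip_width: 0.632
grasp_force: 43.5
```

```bash
python3 -c "
from h import *
sf()"
```

```text
t 9.08 seat xyz(TCP) [ 63.04 -28.43  28.22] F seat [  3.07 -10.16  -2.63] M [-2.08 -0.27  0.45] rot err [-0.0041  0.0004 -0.0006] w 0.632 43.5
```

>>> {"method": "jog_arm", "body": {"increments": [[0,0.001,0.001,0,0,0,-0.3],[0,0.0012,0.002,0,0,0,-0.3],[0,0.0012,0.003,0,0,0,-0.3],[0,0.0012,0.004,0,0,0,-0.3],[0,0.0012,0.004,0,0,0,-0.3]]}}

```text
clock: 9.5
position: [0.6174, 0.0553, 0.0932]
ee_rot: [0.67, 0.7, 0.172, -0.179]
ft_force: [3.0, 0.1, 10.3]
grip_width: 0.635
grasp_force: 44.7
```

```bash
python3 -c "
from h import *
sf()"
```

```text
t 9.5 seat xyz(TCP) [ 63.   -28.69  24.66] F seat [ 4.94 -2.99  9.09] M [-0.26 -0.56  0.24] rot err [-0.0015  0.0004 -0.0001] w 0.635 44.7
```

>>> {"method": "jog_arm", "body": {"increments": [[0,0,0,0,0,0,0.4],[0,0,0,0,0,0,0.6],[0,0,0,0,0,0,0.6],[0,0,0,0,0,0,0.6]]}}

```text
clock: 9.83
position: [0.616, 0.0551, 0.0914]
ee_rot: [0.67, 0.699, 0.171, -0.18]
ft_force: [-0.1, -0.2, -0.1]
grip_width: 0.798
grasp_force: 0.0
```

>>> {"method": "jog_arm", "body": {"increments": [[0,0,-0.01,0,0,0,0.8],[0,0,-0.03,0,0,0,0.8],[0,0,-0.06,0,0,0,1],[0,0,-0.09,0,0,0,1],[0,0,-0.1,0,0,0,1]]}}

```text
clock: 10.25
position: [0.6203, 0.0045, 0.1839]
ee_rot: [0.671, 0.699, 0.173, -0.177]
ft_force: [0.6, -0.3, 0.6]
grip_width: 1.002
grasp_force: 0.0
```

>>> {"method": "jog_arm", "body": {"increments": [[0.01,0,-0.02,0,0,0,1],[0.02,0,-0.04,0,0,0,1],[0.02,0,-0.05,0,0,0,1],[0.02,0,-0.05,0,0,0,1]]}}

```text
clock: 10.58
position: [0.6199, -0.0002, 0.2353]
ee_rot: [0.67, 0.7, 0.173, -0.178]
ft_force: [0.8, -0.4, -0.6]
grip_width: 1.005
grasp_force: 0.0
```

```bash
python3 - <<'E'
from h import *
sf();a=cam('wrist');b=cam('side')
np.savez('v2.npz',wc=a['color'],wP=cloud(a),sP=cloud(b))
im=np.clip(a['color']*1.3,0,255).astype(np.uint8);cv2.imwrite('pics/w2.png',im[:,:,::-1])
P=cloud(a);C=a['color'];H,S,V=cv2.split(cv2.cvtColor(C,cv2.COLOR_RGB2HSV))
q=(P[(H<16)&(S>130)]-F0[0])@F0[1]*1000; q=q[(abs(q[:,2]-6)<8)]
B,c,n=inl(q,1);q=q[B];print(len(B),B.sum(),c,n,cv2.minAreaRect(q[:,:2].astype(np.float32)))
m=(H>100)&(H<130)&(S>100);q=(P[m]-F0[0])@F0[1]*1000;q=q[(q[:,0]>0)&(q[:,0]<130)&(abs(q[:,1])<15)&(abs(q[:,2]-12)<3)]
for s in(q[q[:,0]<60],q[q[:,0]>60]): print('stop',len(s),np.percentile(s,[3,50,97],axis=0).round(1).tolist() if len(s) else '')
E
```

```text
t 10.58 seat xyz(TCP) [ 82.69 -28.79 175.92] F seat [-0.67 -0.77 -0.35] M [0.   0.47 0.04] rot err [-0.0031 -0.0009 -0.0005] w 1.005 0.0
8120 6858 [ 66.44862937 -27.73536456   6.93746626] [ 0.0140384  -0.00230305  0.9998988 ] ((63.50236511230469, -27.920812606811523), (118.10752868652344, 55.98308181762695), 0.334189236164093)
stop 149 [[7.8, 0.5, 10.7], [16.4, 3.7, 13.7], [23.3, 7.7, 14.8]]
stop 169 [[107.2, 0.9, 10.7], [114.7, 4.4, 12.3], [121.1, 8.2, 13.6]]
```

View pics/w2.png

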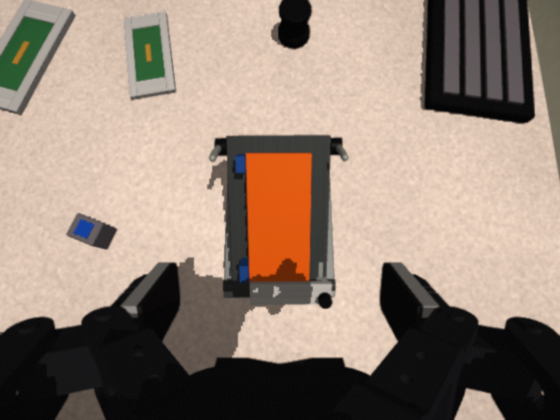

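The sheet lies in place, at pixels (245,152)–(312,283). Its left edge is on the faces of both blue stops at (240,163) and (243,272), its lower end is under the lip at (290,292), and it is clear of the open fingers. Next is the plate, at (149,55) in this picture.

```bash
cat >> h.py <<'E'
o_,M_=F0; c_=o_+M_@np.array([66,-28,1.])/1000
F1=frame([0,0,0],np.radians(92.5),.488); F1=(c_-F1[1]@np.array([66,-28,0.])/1000,F1[1])
E
python3 - <<'E'
from h import *
z=np.load('v2.npz');P=z['wP'];m=(P[...,2]>.004)&(P[...,2]<.013)&(abs(P[...,0]-.44)<.08)&(abs(P[...,1]-.291)<.1)
q=P[m];print(len(q),cv2.minAreaRect((q[:,:2]*1000).astype(np.float32)))
s=plan([.4415,.291,.10],down(np.radians(100.7)))
E
```

```text
3565 ((440.2206115722656, 289.90716552734375), (57.22593307495117, 121.6922378540039), 13.121149063110352)
rows needed 8.755051682487943 4.177145684524753
[0.0987, -0.0821, 0.1298, 0.0174, -0.2507, -0.0704]
[0.1333, -0.0719, 0.1018, 0.0174, -0.2507, -0.0704]
```

>>> {"method": "jog_arm", "body": {"increments": [[0.0197,-0.0164,0.01,0.0035,-0.05,-0.014,1],[0.0395,-0.0328,0.03,0.007,-0.1,-0.028,1],[0.059,-0.049,0.052,0.0105,-0.15,-0.042,1],[0.079,-0.0657,0.076,0.014,-0.2,-0.056,1],[0.0987,-0.0821,0.1,0.0174,-0.2507,-0.0704,1]]}}

```text
clock: 11.1
position: [0.5293, 0.1326, 0.1913]
ee_rot: [0.659, 0.741, 0.086, -0.09]
ft_force: [0.7, 0.6, -0.5]
grip_width: 1.0
grasp_force: 0.0
```

>>> {"method": "jog_arm", "body": {"increments": [[0.0267,-0.0144,0.0204,0.0035,-0.05,-0.014,1],[0.0533,-0.0288,0.041,0.007,-0.1,-0.028,1],[0.08,-0.043,0.061,0.0105,-0.15,-0.042,1],[0.1066,-0.0575,0.081,0.014,-0.2,-0.056,1],[0.1333,-0.0719,0.102,0.0174,-0.2507,-0.0704,1]]}}

```text
clock: 11.52
position: [0.4409, 0.2777, 0.1253]
ee_rot: [0.638, 0.77, -0.001, 0.001]
ft_force: [0.9, -0.3, -0.2]
grip_width: 1.0
grasp_force: 0.0
```

>>> {"method": "jog_arm", "body": {"increments": [[0,0,0,0,0,0,1],[0,0,0,0,0,0,1]]}}

```text
clock: 11.68
position: [0.4391, 0.2798, 0.1249]
ee_rot: [0.635, 0.773, -0.001, -0.001]
ft_force: [0.6, -0.4, 0.5]
grip_width: 1.002
grasp_force: 0.0
```

```bash
python3 - <<'E'
from h import *
st();c=cam('wrist');save(c,'w3.png');P=cloud(c)
m=(P[...,2]>.004)&(P[...,2]<.012)&(abs(P[...,0]-.44)<.08)&(abs(P[...,1]-.291)<.1)
m=cv2.morphologyEx(m.astype(np.uint8),cv2.MORPH_OPEN,np.ones((7,7)))>0
q=P[m];r=cv2.minAreaRect((q[:,:2]*1000).astype(np.float32));print(len(q),r)
st();plan([r[0][0]/1000,r[0][1]/1000,.035],down(np.radians(90+r[2])))
E
```

```text
t 11.6833 p [0.4391 0.2798 0.1249] yaw 101.18 F [ 0.64 -0.37  0.51] w 1.002 gf 0.0 q [ 0.02  0.32 -0.76  1.85  0.25  1.07 -0.65]
12572 ((440.3556823730469, 290.46575927734375), (56.12592697143555, 119.5773696899414), 13.07335090637207)
t 11.7333 p [0.4409 0.2777 0.1254] yaw 100.92 F [ 0.83 -1.64  0.5 ] w 1.0 gf 0.0 q [ 0.02  0.32 -0.76  1.85  0.25  1.07 -0.65]
rows needed 2.188751544612678 0.3010363432425147
[0.0127, 0.002, 0.0904, -0.0018, -0.0002, -0.0376]
```

>>> {"method": "jog_arm", "body": {"increments": [[0.006,0.001,0.02,0,0,-0.02,0.6],[0.0127,0.002,0.055,0,0,-0.0376,0.6],[0.0127,0.002,0.085,0,0,-0.0376,0.6],[0.0127,0.002,0.098,0,0,-0.0376,0.5],[0.0127,0.002,0.1,0,0,-0.0376,0.5]]}}

```text
clock: 12.15
position: [0.4413, 0.2874, 0.024]
ee_rot: [0.624, 0.781, -0.002, -0.001]
ft_force: [-0.7, -0.5, 0.0]
grip_width: 0.75
grasp_force: 0.0
```

>>> {"method": "jog_arm", "body": {"increments": [[0,0,0,0,0,0,0.5]]}}

```text
clock: 12.23
position: [0.4425, 0.2889, 0.0267]
ee_rot: [0.624, 0.781, -0.0, -0.0]
ft_force: [0.3, 0.6, 0.9]
grip_width: 0.747
grasp_force: 0.0
```

```bash
python3 -c "
from h import *
st()"
```

```text
t 12.2333 p [0.4425 0.2889 0.0267] yaw 102.77 F [0.33 0.58 0.89] w 0.747 gf 0.0 q [-0.07  0.48 -0.7   1.9   0.39  0.9  -0.74]
```

>>> {"method": "jog_arm", "body": {"increments": [[0.001,-0.001,0.001,0,0,0,0.5],[0.001,-0.001,0.0015,0,0,0,0.2],[0.001,-0.001,0.0015,0,0,0,-0.1],[0.001,-0.001,0.0015,0,0,0,-0.3],[0.001,-0.001,0.0015,0,0,0,-0.3]], "grip_force": 40}}

```text
clock: 12.65
position: [0.4419, 0.2912, 0.0275]
ee_rot: [0.623, 0.782, 0.001, 0.001]
ft_force: [-2.4, -2.4, 9.5]
grip_width: 0.629
grasp_force: 40.1
```

>>> {"method": "jog_arm", "body": {"increments": [[0,0,0,0,0,0,-0.3],[0,0,0,0,0,0,-0.3]]}}

```text
clock: 12.82
position: [0.4419, 0.2912, 0.0275]
ee_rot: [0.623, 0.782, 0.002, 0.001]
ft_force: [-2.5, -2.4, 7.9]
grip_width: 0.624
grasp_force: 40.1
```

```bash
python3 - <<'E'
from h import *
st();o=get_obs()
s=plan(o['position']+[0,0,.16],Ro.from_quat(o['ee_rot']))
off=o['position'][2]
s=plan(tcp(F1,[95,-33,35],off),slope(F1[1][:,0],F1[1][:,2]),start=s);print(s[0])
E
```

```text
t 12.8167 p [0.4419 0.2912 0.0275] yaw 102.86 F [-2.46 -2.44  7.85] w 0.624 gf 40.115472078323364 q [-0.07  0.48 -0.7   1.9   0.39  0.9  -0.74]
rows needed 3.8369304556354917 0.0
[0.0, 0.0006, -0.16, 0.0, 0.0, 0.0]
rows needed 6.991090763146556 4.154872422573017
[-0.1299, 0.0622, 0.0226, -0.0203, 0.243, 0.089]
[-0.1257, 0.0735, -0.0073, -0.0203, 0.243, 0.089]
[0.62122669 0.06577786 0.1427312 ]
```

>>> {"method": "jog_arm", "body": {"increments": [[0,0,0,0,0,0,0.3],[0,0,0,0,0,0,0.5],[0,0,0.003,0,0,0,0.5],[0,0,0.005,0,0,0,0.5],[0,0,0.005,0,0,0,0.5]]}}

```text
clock: 13.23
position: [0.4407, 0.2906, 0.0199]
ee_rot: [0.623, 0.782, 0.0, 0.0]
ft_force: [0.3, -0.4, -0.4]
grip_width: 0.753
grasp_force: 0.0
```

```bash
python3 -c "
from h import *
st()"
```

```text
t 13.2333 p [0.4407 0.2906 0.0199] yaw 102.87 F [ 0.25 -0.4  -0.38] w 0.753 gf 0.0 q [-0.07  0.49 -0.7   1.91  0.4   0.89 -0.75]
```

>>> {"method": "jog_arm", "body": {"increments": [[0,0,0,0,0,0,0.3],[0,0,-0.001,0,0,0,0.1],[0,0,-0.0015,0,0,0,-0.1],[0,0,-0.0015,0,0,0,-0.3],[0,0,-0.0015,0,0,0,-0.3]], "grip_force": 40}}

```text
clock: 13.65
position: [0.4407, 0.2907, 0.0216]
ee_rot: [0.623, 0.782, 0.0, 0.0]
ft_force: [-0.4, -0.5, -2.0]
grip_width: 0.636
grasp_force: 42.4
```

```bash
python3 - <<'E'
from h import *
st();o=get_obs()
s=plan(o['position']+[0,0,.16],Ro.from_quat(o['ee_rot']))
off=o['position'][2]
s=plan(tcp(F1,[95,-33,38],off),slope(F1[1][:,0],F1[1][:,2]),start=s);print(s[0])
E
```

```text
t 13.65 p [0.4407 0.2907 0.0216] yaw 102.88 F [-0.41 -0.54 -2.01] w 0.636 gf 42.381078600883484 q [-0.07  0.49 -0.7   1.91  0.4   0.89 -0.75]
rows needed 3.8369304556354917 0.0
[0.0, 0.0001, -0.16, 0.0, 0.0, 0.0]
rows needed 6.960389537224395 4.159313164574818
[-0.1291, 0.063, 0.0207, -0.022, 0.2432, 0.0888]
[-0.1244, 0.0742, -0.0088, -0.022, 0.2432, 0.0888]
[0.62116665 0.06715288 0.14013837]
```

>>> {"method": "jog_arm", "body": {"increments": [[0,0,-0.01,0,0,0,-0.3],[0,0,-0.04,0,0,0,-0.3],[0,0,-0.08,0,0,0,-0.3],[0,0,-0.12,0,0,0,-0.3],[0,0,-0.16,0,0,0,-0.3]]}}

```text
clock: 14.07
position: [0.44, 0.2908, 0.1841]
ee_rot: [0.623, 0.782, 0.0, -0.0]
ft_force: [1.5, 0.6, -1.1]
grip_width: 0.64
grasp_force: 43.2
```

>>> {"method": "jog_arm", "body": {"increments": [[-0.015,0.008,0.0,-0.003,0.03,0.011,-0.3],[-0.045,0.022,0,-0.008,0.085,0.031,-0.3],[-0.075,0.037,0,-0.013,0.141,0.051,-0.3],[-0.105,0.051,0,-0.018,0.198,0.072,-0.3],[-0.1291,0.063,0,-0.022,0.2432,0.0888,-0.3]]}}

```text
clock: 14.48
position: [0.5325, 0.1761, 0.1827]
ee_rot: [0.654, 0.747, 0.086, -0.088]
ft_force: [0.9, 0.5, -2.0]
grip_width: 0.645
grasp_force: 43.2
```

>>> {"method": "jog_arm", "body": {"increments": [[-0.03,0.018,-0.005,-0.005,0.058,0.021,-0.3],[-0.06,0.036,-0.003,-0.011,0.117,0.043,-0.3],[-0.09,0.054,0.002,-0.016,0.175,0.064,-0.3],[-0.11,0.066,0.006,-0.02,0.215,0.078,-0.3],[-0.1244,0.0742,0.008,-0.022,0.2432,0.0888,-0.3]]}}

```text
clock: 14.9
position: [0.622, 0.067, 0.1436]
ee_rot: [0.673, 0.699, 0.168, -0.175]
ft_force: [0.0, 0.1, -2.5]
grip_width: 0.642
grasp_force: 43.2
```

```bash
cat >> h.py <<'E'
F0=F1
E
python3 - <<'E'
from h import *
b=cam('side');a=cam('wrist');sf();o=get_obs()
plan(tcp(F1,[95,-32.5,12],.0216),slope(F1[1][:,0],F1[1][:,2]))
w=a['color'];s=cv2.resize(b['color'][140:240,180:300],(480,400))
im=np.zeros((317,800,3),np.uint8);im[:315,:420]=cv2.resize(w,(420,315));im[:317,420:]=cv2.resize(s,(380,317));im=np.clip(im*1.5,0,255).astype(np.uint8)
cv2.imwrite('pics/a4.png',im[:,:,::-1])
E
```

```text
t 15.0 seat xyz(TCP) [ 95.42 -33.65  62.51] F seat [-1.35  0.34 -1.28] M [0.02 0.62 0.03] rot err [-0.0016  0.0007  0.0068] w 0.642 43.2
rows needed 0.6938873649629109 0.05641564600105493
[-0.0005, -0.0012, 0.0289, 0.0016, -0.0007, -0.0068]
```

View pics/a4.png

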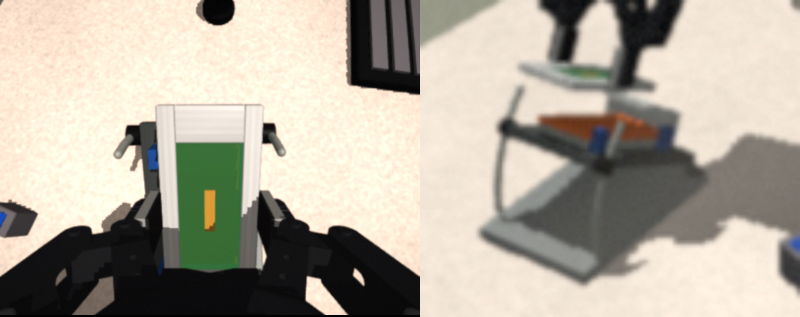

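The wrist view shows the plate held square over the rest, from (156,105) to (262,268). The side view shows it hovering parallel above the seated orange sheet at (600,130).

>>> {"method": "jog_arm", "body": {"increments": [[0,-0.0012,0.01,0,0,-0.0068,-0.3],[0,-0.0012,0.02,0,0,-0.0068,-0.3],[0,-0.0012,0.027,0,0,-0.0068,-0.3],[0,-0.0012,0.029,0,0,-0.0068,-0.3],[0,-0.0012,0.029,0,0,-0.0068,-0.3]]}}

```text
clock: 15.42
position: [0.6184, 0.0863, 0.1206]
ee_rot: [0.668, 0.704, 0.168, -0.174]
ft_force: [-6.1, -5.6, 13.2]
grip_width: 0.639
grasp_force: 49.3
```

>>> {"method": "jog_arm", "body": {"increments": [[0,0,0.001,0,0,0,-0.3],[0,0,0.002,0,0,0,-0.3],[0,0,0.003,0,0,0,-0.3],[0,0,0.003,0,0,0,-0.3]]}}

```text
clock: 15.75
position: [0.6188, 0.0867, 0.1197]
ee_rot: [0.668, 0.704, 0.168, -0.173]
ft_force: [-12.6, -12.5, 29.5]
grip_width: 0.64
grasp_force: 57.4
```

```bash
python3 -c "
from h import *
sf()"
```

```text
t 15.75 seat xyz(TCP) [102.74 -31.48  32.31] F seat [ 3.31 13.12 31.63] M [ 3.83 -0.28 -0.04] rot err [-0.0001 -0.0007 -0.0096] w 0.64 57.4
```

>>> {"method": "jog_arm", "body": {"increments": [[0,0,-0.005,0,0,0,-0.3],[0,0,-0.012,0,0,0,-0.3],[-0.006,0,-0.012,0,0,0.005,-0.3],[-0.012,0,-0.012,0,0,0.009,-0.3],[-0.012,0,-0.012,0,0,0.009,-0.3]]}}

```text
clock: 16.17
position: [0.6194, 0.0685, 0.1202]
ee_rot: [0.672, 0.7, 0.166, -0.175]
ft_force: [-0.0, -1.5, -1.8]
grip_width: 0.64
grasp_force: 43.3
```

>>> {"method": "jog_arm", "body": {"increments": [[0,0,0,0,0,0,-0.3],[0,0,0,0,0,0,-0.3]]}}

```text
clock: 16.33
position: [0.6195, 0.0702, 0.1211]
ee_rot: [0.672, 0.7, 0.167, -0.175]
ft_force: [-0.5, 0.1, -1.7]
grip_width: 0.642
grasp_force: 43.3
```

```bash
python3 - <<'E'
from h import *
sf()
a=cam('wrist');P=cloud(a)
q=(P.reshape(-1,3)-F1[0])@F1[1]*1000
s=q[(q[:,0]>60)&(q[:,0]<118)&(abs(q[:,2]+8)<6)&(q[:,1]>-80)&(q[:,1]<20)]
B,c,n=inl(s,1.5);print('board',B.sum(),c,n)
C=a['color'];H,S,V=cv2.split(cv2.cvtColor(C,cv2.COLOR_RGB2HSV));m=((H>40)&(H<90)&(S>60)).reshape(-1)
s=q[m&(q[:,2]>5)&(q[:,2]<60)&(abs(q[:,1]+30)<30)];B,c,n=inl(s,1.);print('plate top',B.sum(),c,n)
E
```

```text
t 16.33 seat xyz(TCP) [ 88.84 -31.48  41.31] F seat [-0.74  0.52 -1.58] M [0.01 0.63 0.05] rot err [0.0002 0.0006 0.0021] w 0.642 43.3
board 1784 [ 99.70823812 -24.4986318   -8.01175575] [-0.00249831 -0.00384442  0.99998949]
plate top 11924 [ 91.06042333 -30.63475975  25.80853129] [ 9.22235498e-04 -1.02783738e-04  9.99999569e-01]
```

>>> {"method": "jog_arm", "body": {"increments": [[0,0,0.004,0,0,0,-0.3],[0,0,0.007,0,0,0,-0.3],[0,0,0.009,0,0,0,-0.3],[0,0,0.009,0,0,0,-0.3]]}}

```text
clock: 16.72
position: [0.6192, 0.0747, 0.1131]
ee_rot: [0.672, 0.7, 0.167, -0.175]
ft_force: [-0.3, 0.2, -1.4]
grip_width: 0.642
grasp_force: 43.2
```

```bash
python3 -c "
from h import *
sf()"
```

```text
t 16.72 seat xyz(TCP) [ 89.06 -31.35  32.06] F seat [-0.44  0.33 -1.37] M [-0.01  0.61 -0.02] rot err [0.0005 0.0005 0.0016] w 0.642 43.2
```

>>> {"method": "jog_arm", "body": {"increments": [[0,0,0.001,0,0,0,-0.3],[0,0,0.002,0,0,0,-0.3],[0,0,0.002,0,0,0,-0.3]]}}

```text
clock: 16.97
position: [0.6195, 0.0752, 0.1118]
ee_rot: [0.672, 0.7, 0.167, -0.175]
ft_force: [-1.4, -0.2, -1.4]
grip_width: 0.64
grasp_force: 43.2
```

```bash
python3 -c "
from h import *
sf()"
```

```text
t 16.97 seat xyz(TCP) [ 88.86 -31.71  30.71] F seat [-0.75  1.44 -1.17] M [0.02 0.61 0.04] rot err [-0.0004  0.0002  0.0019] w 0.64 43.2
```

>>> {"method": "jog_arm", "body": {"increments": [[0,0,0.001,0,0,0,-0.3],[0,0,0.001,0,0,0,-0.3]]}}

```text
clock: 17.13
position: [0.6195, 0.0756, 0.1109]
ee_rot: [0.672, 0.7, 0.167, -0.175]
ft_force: [0.4, 0.7, -1.6]
grip_width: 0.643
grasp_force: 43.2
```

```bash
python3 -c "
from h import *
sf()"
```

```text
t 17.13 seat xyz(TCP) [ 88.84 -31.74  29.77] F seat [-0.17 -0.41 -1.76] M [-0.01  0.6   0.02] rot err [-0.0006  0.0002  0.0019] w 0.643 43.2
```

>>> {"method": "jog_arm", "body": {"increments": [[0,0,0.001,0,0,0,-0.3],[0,0,0.001,0,0,0,-0.3]]}}

```text
clock: 17.3
position: [0.6195, 0.0761, 0.11]
ee_rot: [0.672, 0.7, 0.167, -0.175]
ft_force: [-0.0, -0.1, -1.4]
grip_width: 0.638
grasp_force: 43.2
```

```bash
python3 -c "
from h import *
sf()"
```

```text
t 17.3 seat xyz(TCP) [ 88.83 -31.71  28.74] F seat [-0.7   0.05 -1.18] M [ 0.04  0.63 -0.01] rot err [-0.0005  0.0002  0.0019] w 0.638 43.2
```

>>> {"method": "jog_arm", "body": {"increments": [[-0.004,0,0,0,0,0,-0.3],[-0.009,0,0,0,0,0,-0.3],[-0.012,0,0,0,0,0,-0.3],[-0.012,0,0,0,0,0,-0.3]]}}

```text
clock: 17.63
position: [0.62, 0.064, 0.1038]
ee_rot: [0.672, 0.7, 0.167, -0.174]
ft_force: [-0.9, -0.4, -1.9]
grip_width: 0.639
grasp_force: 43.2
```

```bash
python3 -c "
from h import *
sf()"
```

```text
t 17.63 seat xyz(TCP) [ 75.21 -31.68  28.91] F seat [-1.24  0.89 -1.54] M [ 0.07  0.67 -0.06] rot err [-0.0006 -0.0004  0.0036] w 0.639 43.2
```

>>> {"method": "jog_arm", "body": {"increments": [[-0.002,0,0,0,0,0,-0.3],[-0.004,0,0,0,0,0,-0.3],[-0.005,0,0,0,0,0,-0.3],[-0.005,0,0,0,0,0,-0.3]]}}

```text
clock: 17.97
position: [0.6202, 0.0607, 0.102]
ee_rot: [0.672, 0.7, 0.167, -0.175]
ft_force: [-0.3, -1.3, -1.3]
grip_width: 0.64
grasp_force: 43.2
```

```bash
python3 -c "
from h import *
sf()"
```

```text
t 17.97 seat xyz(TCP) [ 71.5  -31.72  28.88] F seat [-1.74  0.33 -0.54] M [ 0.01  0.63 -0.  ] rot err [-0.0006  0.0001  0.0022] w 0.64 43.2
```

>>> {"method": "jog_arm", "body": {"increments": [[-0.001,0,0,0,0,0,-0.3],[-0.002,0,0,0,0,0,-0.3],[-0.003,0,0,0,0,0,-0.3],[-0.003,0,0,0,0,0,-0.3]]}}

```text
clock: 18.3
position: [0.6203, 0.0582, 0.1006]
ee_rot: [0.672, 0.7, 0.167, -0.175]
ft_force: [0.1, 0.2, -1.3]
grip_width: 0.642
grasp_force: 43.2
```

```bash
python3 -c "
from h import *
sf()"
```

```text
t 18.3 seat xyz(TCP) [ 68.57 -31.71  28.87] F seat [-0.39 -0.11 -1.21] M [0.03 0.66 0.  ] rot err [-0.0006  0.      0.0021] w 0.642 43.2
```

Under the overhang and still free.

>>> {"method": "jog_arm", "body": {"increments": [[-0.001,0,0,0,0,0,-0.3],[-0.002,0,0,0,0,0,-0.3],[-0.003,0,0,0,0,0,-0.3],[-0.004,0,0,0,0,0,-0.3],[-0.004,0,0,0,0,0,-0.3]]}}

```text
clock: 18.72
position: [0.6204, 0.0545, 0.0987]
ee_rot: [0.672, 0.7, 0.167, -0.175]
ft_force: [-0.5, 0.1, -1.3]
grip_width: 0.64
grasp_force: 43.2
```

```bash
python3 -c "
from h import *
sf()"
```

```text
t 18.72 seat xyz(TCP) [ 64.48 -31.71  28.87] F seat [-0.48  0.52 -1.17] M [0.04 0.61 0.02] rot err [-0.0006  0.0001  0.0022] w 0.64 43.2
```

>>> {"method": "jog_arm", "body": {"increments": [[-0.001,0,0,0,0,0,-0.3],[-0.002,0,0,0,0,0,-0.3],[-0.002,0,0,0,0,0,-0.3]]}}

```text
clock: 18.97
position: [0.6205, 0.0536, 0.0981]
ee_rot: [0.672, 0.7, 0.167, -0.175]
ft_force: [0.4, 2.1, -0.5]
grip_width: 0.638
grasp_force: 43.3
```

```bash
python3 -c "
from h import *
sf()"
```

```text
t 18.97 seat xyz(TCP) [ 63.32 -31.71  28.79] F seat [ 1.56 -0.44 -1.42] M [0.08 0.22 0.02] rot err [-0.0004  0.0008  0.0015] w 0.638 43.3
```

>>> {"method": "jog_arm", "body": {"increments": [[-0.0005,-0.001,0,0,0,0,-0.3],[-0.0005,-0.002,0,0,0,0,-0.3],[-0.0005,-0.003,0,0,0,0,-0.3],[-0.0005,-0.004,0,0,0,0,-0.3],[-0.0005,-0.004,0,0,0,0,-0.3]]}}

```text
clock: 19.38
position: [0.6174, 0.0531, 0.0984]
ee_rot: [0.672, 0.7, 0.168, -0.174]
ft_force: [5.0, 5.3, 0.1]
grip_width: 0.637
grasp_force: 43.2
```

```bash
python3 -c "
from h import *
sf()"
```

```text
t 19.38 seat xyz(TCP) [ 63.16 -28.61  29.26] F seat [ 4.52 -5.22 -2.28] M [-1.21 -0.44  0.33] rot err [-0.0029  0.0006  0.0008] w 0.637 43.2
```

>>> {"method": "jog_arm", "body": {"increments": [[0,0,0.001,0,0,0,-0.3],[0,0,0.002,0,0,0,-0.3],[0,0,0.002,0,0,0,-0.3]]}}

```text
clock: 19.63
position: [0.6174, 0.0536, 0.0975]
ee_rot: [0.672, 0.7, 0.168, -0.174]
ft_force: [1.2, 1.6, 9.1]
grip_width: 0.638
grasp_force: 44.6
```

```bash
python3 -c "
from h import *
sf()"
```

```text
t 19.63 seat xyz(TCP) [ 63.19 -28.68  28.12] F seat [ 5.62 -1.29  7.3 ] M [-0.04 -0.6   0.3 ] rot err [-0.0027  0.0004  0.0009] w 0.638 44.6
```

>>> {"method": "jog_arm", "body": {"increments": [[0,-0.0005,0,0,0,0,-0.3],[0,-0.0005,0,0,0,0,0.4],[0,0,0,0,0,0,0.6],[0,0,0,0,0,0,0.6],[0,0,0,0,0,0,0.6]]}}

```text
clock: 20.05
position: [0.6161, 0.0529, 0.0954]
ee_rot: [0.672, 0.7, 0.167, -0.175]
ft_force: [-0.7, -0.1, 0.8]
grip_width: 0.799
grasp_force: 0.0
```

>>> {"method": "jog_arm", "body": {"increments": [[0,0,-0.01,0,0,0,0.8],[0,0,-0.03,0,0,0,0.8],[0,0,-0.06,0,0,0,1],[0,0,-0.09,0,0,0,1],[0,0,-0.1,0,0,0,1]]}}

```text
clock: 20.47
position: [0.6201, 0.0037, 0.1885]
ee_rot: [0.673, 0.7, 0.168, -0.172]
ft_force: [1.2, 0.5, 0.6]
grip_width: 0.996
grasp_force: 0.0
```

>>> {"method": "jog_arm", "body": {"increments": [[0.01,0,-0.02,0,0,0,1],[0.02,0,-0.04,0,0,0,1],[0.02,0,-0.05,0,0,0,1],[0.02,0,-0.05,0,0,0,1],[0.02,0,-0.05,0,0,0,1]]}}

```text
clock: 20.88
position: [0.6187, 0.0002, 0.2372]
ee_rot: [0.672, 0.7, 0.167, -0.174]
ft_force: [-0.7, 0.0, -0.6]
grip_width: 0.998
grasp_force: 0.0
```

```bash
python3 - <<'E'
from h import *
sf();a=cam('wrist');b=cam('side')
P=cloud(a);C=a['color'];H,S,V=cv2.split(cv2.cvtColor(C,cv2.COLOR_RGB2HSV))
q=(P.reshape(-1,3)-F1[0])@F1[1]*1000
m=((H>40)&(H<90)&(S>60)).reshape(-1)&(abs(q[:,2]-14)<8)&(abs(q[:,1]+28)<30)&(q[:,0]>0)&(q[:,0]<125)
s=q[m];B,c,n=inl(s,1);print('green',B.sum(),c,n,cv2.minAreaRect(s[B][:,:2].astype(np.float32)))
d=(q-c)@n; t=(abs(d)<1.5)&(q[:,0]>5)&(q[:,0]<135)&(abs(q[:,1]+28)<34)&(V.reshape(-1)>60)
t&=~((H>100)&(H<130)&(S>100)).reshape(-1)
s=q[t];print('plate',len(s),cv2.minAreaRect(s[:,:2].astype(np.float32)),np.percentile(s,[.5,99.5],axis=0))
s=q[((H>100)&(H<130)&(S>100)).reshape(-1)&(abs(q[:,2]-12)<3)&(abs(q[:,1])<15)&(q[:,0]<130)&(q[:,0]>0)]
for k in(s[s[:,0]<60],s[s[:,0]>60]): print('stop',np.percentile(k,[3,97],axis=0).round(1).tolist())
w=a['color'][100:330,170:390];im=np.hstack([cv2.resize(w,(402,420),interpolation=cv2.INTER_CUBIC),cv2.resize(b['color'][150:240,190:275],(397,420),interpolation=cv2.INTER_CUBIC)]);im=np.clip(im*1.3,0,255).astype(np.uint8)
cv2.imwrite('pics/w5.png',im[:,:,::-1])
E
```

```text
t 20.88 seat xyz(TCP) [ 81.53 -27.57 176.62] F seat [-0.26  0.74 -0.58] M [ 0.05  0.54 -0.02] rot err [-0.0007 -0.0004  0.0025] w 0.998 0.0
green 2820 [ 64.04007959 -28.0140727   12.44740069] [ 0.00145554 -0.00223061  0.99999645] ((62.12298583984375, -27.856237411499023), (35.52153778076172, 79.59751892089844), 89.87975311279297)
plate 5855 ((65.75908660888672, -27.67044448852539), (114.35093688964844, 56.6879768371582), 0.30311185121536255) [[ 9.53892881e+00 -5.56590769e+01  1.10898264e+01]
 [ 1.22675525e+02 -1.12378865e-01  1.39858182e+01]]
stop [[7.5, 0.7, 10.2], [23.2, 7.3, 13.3]]
stop [[107.7, 1.0, 10.9], [121.0, 8.3, 13.4]]
```

View pics/w5.png

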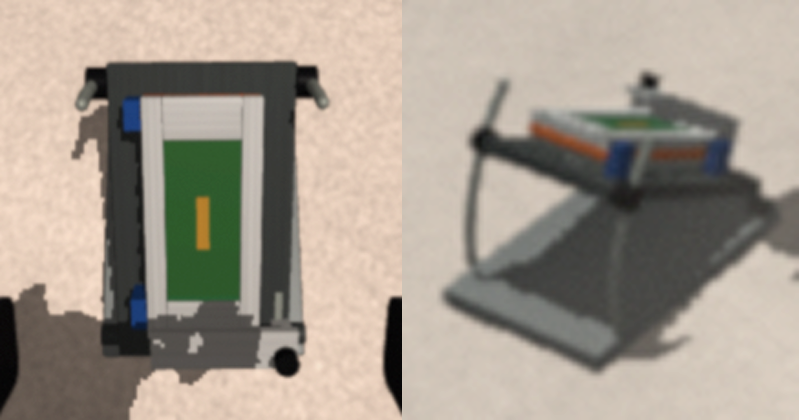

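Both views show the stack seated. The plate lies flat at (141,96)–(265,300), with its left edge on both blue stops and its lower end under the lip. In the side view the orange layer is flush beneath it, and the measured plate is square to 0.3° with y = −28 mm. The hand is clear, so I'm handing in.

```bash
python3 -c "
from h import *
print(workorder.hand_in())"
```

```text
the job is handed in; nothing more can be done
None
```

The separator and then the glass plate are stacked on the clamped plate and released, and the job is handed in, but no verdict came back; the camera check showed the plate flat and against the side stops, both layers touched the lip before release, and while positioning the plate the gripper pressed on the rest with about 31 N (probably a finger on a side stop), with no slope change seen afterwards.

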